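# Find the hidden cross-bar under a duct cover and stand the full cartridge on it

## Robot

A 6-joint arm with a two-finger parallel gripper is mounted at the origin on a cart in front of the work surface, level with it; the furniture and walls round the work are solid. World frame = base frame: x ahead of the robot, y to its left, z up, the work surface at z = 0. Lengths are in m, angles in rad, forces in N, time in s.
With the tool pointing down it reaches from about 0.3 to 0.825 m from the base axis. Payload 5.4 kg.
Tool frame: the origin (TCP) lies midway between the tips of the shut fingers; the grasp point (between the pads) lies 19 mm behind it; z points along the fingers, y is the line along which they close (so a half turn about z gives the same grasp; the last joint's range is limited). The gripper opens to 92 mm and grips with 3 to 60 N. Pads are 20 mm wide; open, the fingers measure 128 mm over their backs; the gripper's body (75 mm by 189 mm) begins 69 mm behind the grasp point.
Start: joints at [-1.378, 0.158, 1.597, -0, 1.386, -0.21], TCP at [0.225, -0.529, 0.215] pointing down, gripper open.
Joint ranges: [-2.91, 2.91], [-0.94, 2.29], [0.18, 2.7], [-1.29, 4.43], [0.17, 2.64], [-3, 3]. Speed limits (rad/s): [2.57, 2.57, 3.14, 3.14, 3.14, 3.14].

## Interface

Orientations are given as a unit quaternion [x, y, z, w].
In Python, from workcell import r gives the robot as it stands.
- The arm moves only by the shell command python3 jog.py FILE [FORCE], which reads ROWS from the file FILE. ROWS is 1 to 12 rows, one to a line, with the numbers parted by spaces; each row has 5 numbers: the finger opening in m, then dx, dy, dz in fractions of the full range, 1 being 1 m, then a turn about the tool's z in a scale on which 1.0 is pi rad; each row is the pose to reach, as a shift and turn from the pose commanded when the command began, along the tool's axes at that moment; what a row does not reach only later rows make up. A row lasts 1/10 s, in which the tool goes at most 0.05 m and 0.15 rad, less where a joint would pass 70% of its speed; a pose out of reach is approached as far as the arm can. The fingers move at their own pace and stop on an object; FORCE is the grip in N (left out, the last holds). Time passes only in rows, so rows that do not move let the fingers close. It prints the time, the measured TCP pose, the force, the opening and the grip force at its end. A shift or turn number past 1, either way, is cut back to 1. Input that does not fit is refused with a message, and nothing moves.
- r.state(): the state, without advancing time (a new reading comes with each control period).
- r.read_camera(name): name is "side" or "top" or "wrist"; returns a dict with "image" (384x512x3 uint8, red, green, blue), "range_z" (384x512 float32, m along the optical axis (not along the pixel's ray), 0 where there is no reading), "camera_matrix" (3x3 intrinsics, pixels), "k1" (the pictures are not rectified: a ray, as slopes to the right and down, at radius r is drawn at 1 + k1 r^2 times it, then the intrinsics apply), "R" (3x3) and "t" (3): a world point X has camera coordinates R X + t; the wrist camera has in their place "mount" (4x4, takes a point from camera to tool coordinates, whose origin is the TCP and whose axes are the flange's). Camera axes: x right, y down, z forward; pixel columns grow to the right and rows downward; lengths in m; the calibration is good to about 2 mm. A picture is of the moment at which its call begins: read the wrist's pose just before it.
- r.sign_off(): hands the job in; it is judged then, once.
The state is a dict: "t": time; "q": joint angles; "joint_velocities": joint speeds; "joint_torque": joint torques, N m; "tcp_pos": TCP position; "tcp_rot": TCP orientation; "wrist_force": force on the tool from outside, world axes, zero at the start; "moment": the same for the moment, N m; "grip_width": finger opening in m; "finger_force": force on a finger pad.
Only numpy, scipy, OpenCV 4.12 (cv2) and the standard library are available. Lean on these libraries where they do the work, as an engineer would, in place of code of your own. Each camera call takes 0.05 s, during which the arm holds its last target. There are 200 camera calls.

## Task

Press along the springy slatted cover of the cable duct to feel where the one hidden cross-bar stiffens it. Then find by lifting which of the two identical cartridges in the crate is the full one, stand it on the open bench to take hold of it afresh by its narrow ends, and lower it gently, upright, between the duct's rails onto the cover right above the cross-bar, so that the cover neither sags nor lets it tilt. The empty cartridge must end upright in the crate; leave everything else where it is.

Things in the scene. Friction and masses are not known exactly. Their poses are not given: they have to be found in the camera images.
- duct: aluminium cable duct fixed on the bench, 312 mm long (own y), z up; origin: its middle, at bench level. Two 8 mm rails along it, inner faces at own x = +-29 mm, tops 80 mm above the bench; outside them flat feet 3 mm high to x = +-53 mm. Between them a flat slatted cover. A cartridge fits between the rails only with its 66 mm length along the duct, leaving no room for fingers at the rails
- cover_mid (a point): middle of the cover's upper face, 30 mm above the duct's origin. The grey cover reaches 150 mm either way along the duct, in 20 slats 15 mm wide (along y); each gives way straight down alone on a spring (about 0.16 N per mm, up to 14 mm) and rises again. Press, lift, move on: dragging catches. The full cartridge sinks about 5 mm if unsupported
- cover_end (a point): end of the cover's upper face, on its centre line, 150 mm from cover_mid towards the duct's -y. One cross-bar lies unseen under the slats: 22 mm wide along the duct, its centre anywhere within 60 mm either way of cover_mid; its top is 1 mm below the slats, so the two or three slats that lie wholly or partly over it sink only 1 mm and are then hard; elsewhere fingertips sink 5 mm at 1 to 4 N
- crate: grey open plastic crate fixed on the bench, outside 84 mm (own x) x 250 mm (own y) x 54 mm high, walls and floor 5 mm thick, own z up, origin at the centre of its underside. The two cartridges stand in it 58 mm to either side of the middle along own y
- cartridge_1: one of two identical-looking sealed white boxes, 44 (own x) x 66 (own y) x 50 mm high (own z, up), flush lid, no handle; origin: centre of underside. One is full (0.54-0.69 kg), one empty (0.12-0.18 kg), which changes. Starts upright in the crate, own y across it with 4 mm of play to each long wall (too little for a finger), 35 mm or more free beside each of the two faces that are 44 mm apart
- cartridge_2: one of two identical-looking sealed white boxes, 44 (own x) x 66 (own y) x 50 mm high (own z, up), flush lid, no handle; origin: centre of underside. One is full (0.54-0.69 kg), one empty (0.12-0.18 kg), which changes. Starts upright in the crate, own y across it with 4 mm of play to each long wall (too little for a finger), 35 mm or more free beside each of the two faces that are 44 mm apart
- media_bottle: bystander: loose square bottle with a screw cap, 66 x 66 x 142 mm, origin at the centre of its underside; to be left alone
- slide_box: bystander: loose small slide box, 30 x 82 x 31 mm, origin at the centre of its underside; to be left alone
- petri: bystander: loose flat round clear dish, 60 mm across, 14 mm high, origin at the centre of its underside; to be left alone

How it is judged:
On the way, in this order (a step that is already met when the one before it is completed fails the run):
1. the cover of the duct is pressed with the fingers (over 1.5 N), both cartridges still standing in the crate (contact force between the fingers and duct above 1.5 N and x of cartridge_1 in the frame of crate between -0.02 and 0.02 m and y of cartridge_1 in the frame of crate between -0.11 and 0.11 m and z of cartridge_1 in the frame of crate between 0 and 0.012 m and angle between each of cartridge_1, cartridge_2's own z axis and vertical below 0.1 rad and x of cartridge_2 in the frame of crate between -0.02 and 0.02 m and y of cartridge_2 in the frame of crate between -0.11 and 0.11 m and z of cartridge_2 in the frame of crate between 0 and 0.012 m), for 0.02 s.
2. the full cartridge stands by itself, let go, upright on the bench outside the crate and the duct (((height (world z) of cartridge_1 below 0.006 m and angle between cartridge_1's own z axis and vertical below 0.1 rad and contact force between cartridge_1 and anything else above 4 N and contact force between cartridge_1 and the fingers below 0.1 N and linear speed of cartridge_1 below 0.02 m/s and (x of cartridge_1 in the frame of crate above 0.05 m or x of cartridge_1 in the frame of crate below -0.05 m or y of cartridge_1 in the frame of crate above 0.13 m or y of cartridge_1 in the frame of crate below -0.13 m) and (x of cartridge_1 in the frame of duct above 0.05 m or x of cartridge_1 in the frame of duct below -0.05 m or y of cartridge_1 in the frame of duct above 0.16 m or y of cartridge_1 in the frame of duct below -0.16 m)) or (height (world z) of cartridge_2 below 0.006 m and angle between cartridge_2's own z axis and vertical below 0.1 rad and contact force between cartridge_2 and anything else above 4 N and contact force between cartridge_2 and the fingers below 0.1 N and linear speed of cartridge_2 below 0.02 m/s and (x of cartridge_2 in the frame of crate above 0.05 m or x of cartridge_2 in the frame of crate below -0.05 m or y of cartridge_2 in the frame of crate above 0.13 m or y of cartridge_2 in the frame of crate below -0.13 m) and (x of cartridge_2 in the frame of duct above 0.05 m or x of cartridge_2 in the frame of duct below -0.05 m or y of cartridge_2 in the frame of duct above 0.16 m or y of cartridge_2 in the frame of duct below -0.16 m)))), for 0.1 s.
At the end, for the whole second after the job is handed in: The full cartridge (over 4 N on the cover) stands still between the rails, length along the duct, tilt under 0.04 rad, underside under 3 mm below the cover's free level (so only over the cross-bar); the other stands upright on the crate floor (((x of cartridge_1 in the frame of duct between -0.012 and 0.012 m and y of cartridge_1 in the frame of duct between -0.12 and 0.12 m and z of cartridge_1 in the frame of duct between 0.027 and 0.034 m and angle between cartridge_1's own z axis and vertical below 0.04 rad and angle between the y axis of cartridge_1 and the y axis of duct, either way round below 0.2 rad and contact force between cartridge_1 and duct above 4 N and linear speed of cartridge_1 below 0.02 m/s and x of cartridge_2 in the frame of crate between -0.02 and 0.02 m and y of cartridge_2 in the frame of crate between -0.11 and 0.11 m and z of cartridge_2 in the frame of crate between 0 and 0.012 m and angle between cartridge_2's own z axis and vertical below 0.1 rad) or (x of cartridge_2 in the frame of duct between -0.012 and 0.012 m and y of cartridge_2 in the frame of duct between -0.12 and 0.12 m and z of cartridge_2 in the frame of duct between 0.027 and 0.034 m and angle between cartridge_2's own z axis and vertical below 0.04 rad and angle between the y axis of cartridge_2 and the y axis of duct, either way round below 0.2 rad and contact force between cartridge_2 and duct above 4 N and linear speed of cartridge_2 below 0.02 m/s and x of cartridge_1 in the frame of crate between -0.02 and 0.02 m and y of cartridge_1 in the frame of crate between -0.11 and 0.11 m and z of cartridge_1 in the frame of crate between 0 and 0.012 m and angle between cartridge_1's own z axis and vertical below 0.1 rad))); the robot touches nothing.
It fails at once if a cartridge is dropped between the rails (faster than 0.3 m/s there) ((x of cartridge_1 in the frame of duct between -0.02 and 0.02 m and y of cartridge_1 in the frame of duct between -0.14 and 0.14 m and z of cartridge_1 in the frame of duct below 0.07 m and linear speed of cartridge_1 above 0.3 m/s) or (x of cartridge_2 in the frame of duct between -0.02 and 0.02 m and y of cartridge_2 in the frame of duct between -0.14 and 0.14 m and z of cartridge_2 in the frame of duct below 0.07 m and linear speed of cartridge_2 above 0.3 m/s)).
It fails at once if the bottle, the slide box or the dish is moved by more than 30 mm (distance of any of media_bottle, slide_box, petri from where it was at the start of the episode above 0.03 m).
It also fails if it takes over 72 s, if anything falls off the work surface, if the arm or the gripper's body presses on something with over 40 N, if the wrist force passes 120 N, or if a joint passes its speed limit or range.

## Working session

There is one attempt and no reset: what is moved stays moved. The work goes in short steps, Python scripts to look and compute and a shell command to move; the robot and the scene stay as the last step left them, time stands still between calls to the robot, and variables do not carry over. Pictures are saved under pics/ and viewed, at most 10 in all, crops included, and the job is handed in when it is done.

```bash
ls; mkdir -p pics; cat > h.py <<'E'
from workcell import r
import numpy as np, cv2
from scipy.spatial.transform import Rotation as R
def world(c,u,v,z=None):
    """pixel->world, by depth, or by intersecting plane z"""
    K=c["camera_matrix"]; p=np.array([(u-K[0,2])/K[0,0],(v-K[1,2])/K[1,1]])
    s=p.copy()
    for _ in range(20): s=p/(1+c["k1"]*(s@s))
    d=np.array([s[0],s[1],1.])
    if z is None: X=d*c["range_z"][int(v),int(u)]; return c["R"].T@(X-c["t"])
    o=-c["R"].T@c["t"]; w=c["R"].T@d
    return o+w*(z-o[2])/w[2]
E
python3 - <<'E'
from h import *
s=r.state(); print(s["tcp_pos"],s["tcp_rot"],s["t"],s["wrist_force"])
for n in("top","side"):
    c=r.read_camera(n); cv2.imwrite(f"pics/{n}.png",cv2.resize(c["image"][:,:,::-1],(800,600),interpolation=cv2.INTER_CUBIC))
    np.save(f"{n}.npy",c,allow_pickle=True)
    print(n,-c["R"].T@c["t"])
print(R.from_quat(s["tcp_rot"]).as_matrix().round(3))
E
```

```text
jog.py
pics
workcell.py
[ 0.22523331 -0.52836969  0.21361181] [ 9.79790432e-01  2.00024560e-01 -1.27652518e-05 -9.40195189e-04] 0.0 [-0.09839044  0.3641916  -0.90549888]
top [ 0.48115736 -0.12367713  0.93116752]
side [0.42911342 0.63244561 0.80367212]
[[ 0.92   0.392 -0.   ]
 [ 0.392 -0.92   0.002]
 [ 0.    -0.002 -1.   ]]
```

View pics/top.png

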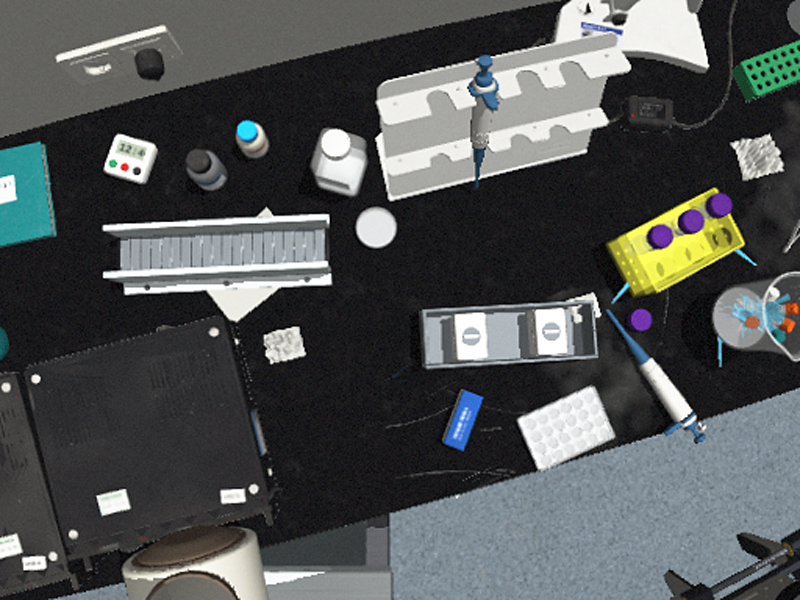

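View pics/side.png

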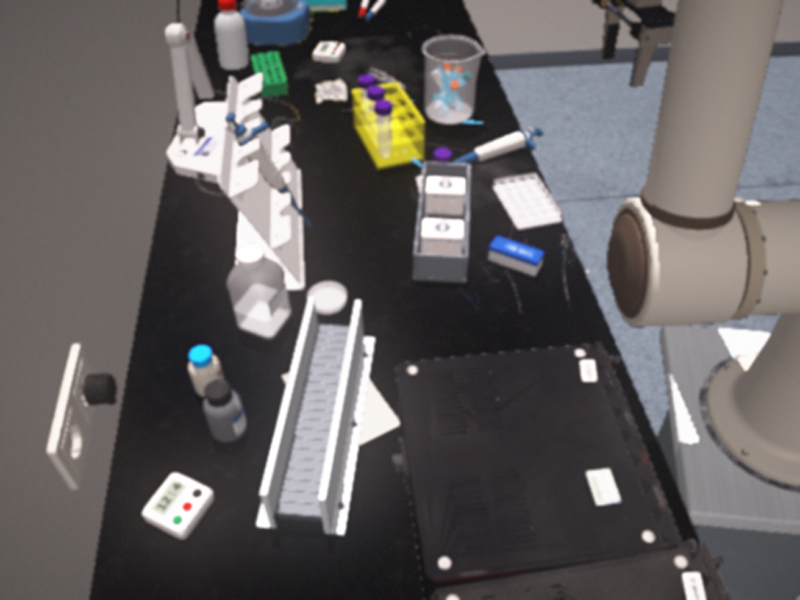

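The top view shows the duct at about (105–330, 215–295), the crate at (420–598, 300–368) with two cartridges at (471,337) and (551,331), the bottle at (340,160), the dish at (376,228), and the slide box at (462,420). I'll fit these from depth.

```bash
cat > fit.py <<'E'
from h import *
c=np.load("top.npy",allow_pickle=True).item()
vv,uu=np.mgrid[0:384,0:512]
K=c["camera_matrix"]; pts=np.stack([uu.ravel(),vv.ravel()],1).astype(np.float64)[:,None]
s=cv2.undistortPoints(pts,K,np.array([c["k1"],0,0,0,0.]))[:,0]
d=c["range_z"].ravel(); P=(np.c_[s,np.ones(len(s))]*d[:,None]-c["t"])@c["R"]
P[d==0]=9; P=P.reshape(384,512,3)
def rect(name,box,z0,z1):
    u0,v0,u1,v1=[int(x/1.5625) for x in box]
    Q=P[v0:v1,u0:u1].reshape(-1,3); Q=Q[(Q[:,2]>z0)&(Q[:,2]<z1)]
    (cx,cy),(w,h),a=cv2.minAreaRect(Q[:,:2].astype(np.float32)*1000)
    print(name,len(Q),"c",round(cx,1),round(cy,1),"size",round(w,1),round(h,1),"ang",round(a,2),"zmed",np.median(Q[:,2]).round(4))
if __name__=="__main__":
    rect("rails",(90,205,345,305),.07,.09)
    rect("rail far",(90,205,345,242),.07,.09)
    rect("rail near",(90,255,345,305),.07,.09)
    rect("cover",(100,225,340,275),.024,.036)
    rect("crate",(410,290,610,380),.044,.065)
    rect("crateAll",(410,290,610,380),.03,.065)
    rect("c1",(445,310,495,362),.045,.065)
    rect("c2",(523,307,572,358),.045,.065)
    rect("bottle",(300,120,370,205),.1,.17)
    rect("petri",(350,200,402,252),.008,.03)
    rect("slide",(435,380,490,455),.02,.045)
    rect("platebox",(20,310,275,560),.01,.2)
    rect("rack",(375,30,640,200),.03,.4)
    # boundary points
    top=c["image"]
    cv2.imwrite("pics/crop1.png",cv2.resize(top[125:200,60:225,::-1],(800,364),interpolation=cv2.INTER_CUBIC))
    cv2.imwrite("pics/crop2.png",cv2.resize(top[180:245,260:390,::-1],(800,400),interpolation=cv2.INTER_CUBIC))
E
python3 fit.py
```

```text
rails 1229 c 619.2 89.7 size 76.2 313.7 ang 3.14 zmed 0.0798
rail far 642 c 651.4 91.8 size 10.5 313.0 ang 2.89 zmed 0.0798
rail near 587 c 586.3 86.8 size 9.5 311.7 ang 3.29 zmed 0.0799
cover 3085 c 615.7 88.9 size 67.4 312.8 ang 3.08 zmed 0.0303
crate 1945 c 499.2 -327.3 size 84.8 252.4 ang 3.01 zmed 0.0547
crateAll 2161 c 499.2 -327.2 size 84.8 252.6 ang 3.01 zmed 0.0545
c1 620 c 498.4 -262.4 size 72.2 57.1 ang 3.48 zmed 0.0552
c2 604 c 501.6 -379.2 size 79.4 60.4 ang 6.72 zmed 0.0552
bottle 791 c 743.8 -81.8 size 62.9 63.0 ang 75.48 zmed 0.1161
petri 509 c 659.7 -134.5 size 59.5 56.1 ang 0.32 zmed 0.0144
slide 519 c 374.4 -261.2 size 31.2 83.4 ang 69.28 zmed 0.0308
platebox 20118 c 350.1 174.7 size 327.5 338.5 ang 3.4 zmed 0.1154
rack 10063 c 795.6 -344.8 size 114.6 419.3 ang 15.16 zmed 0.1409
```

```bash
python3 -c "
import cv2,numpy as np
a=cv2.imread('pics/crop1.png')[:, :];b=cv2.imread('pics/crop2.png')
cv2.imwrite('pics/crop.png',cv2.resize(np.vstack([a,b]),(800,600)) if 0 else np.vstack([cv2.resize(a,(800,300)),cv2.resize(b,(800,300))]))"
```

```text
(no output)
```

View pics/crop.png

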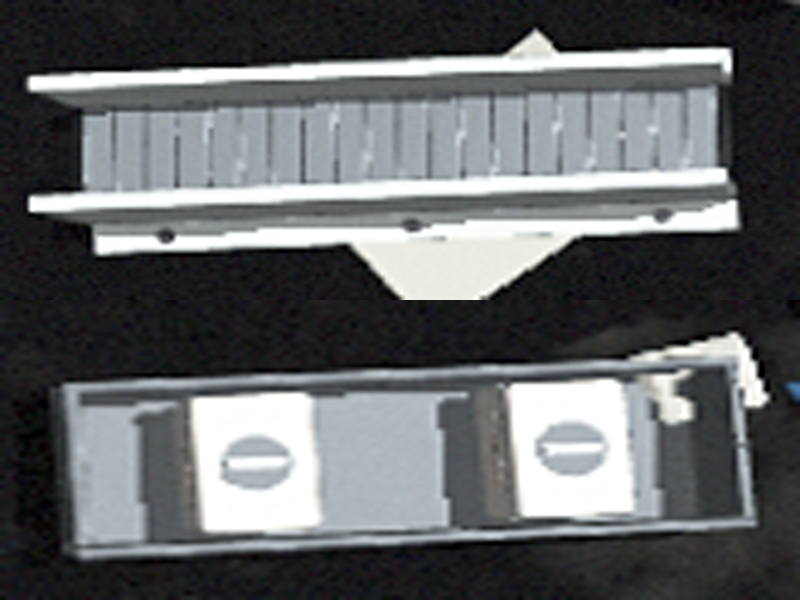

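The crop confirms the fits: rails are 76×313 mm at z 0.080, the cover is at z 0.030, the crate is 84×252 mm, and both cartridges are upright with tops at 0.055. I'll compute the moves from these.

```bash
cat >> h.py <<'E'
DC=np.array([.6192,.0897]); DA=np.radians(3.1)
CC=np.array([.4992,-.3272]); CA=np.radians(3.0)
def loc(C,a,x,y): return C+np.array([[np.cos(a),-np.sin(a)],[np.sin(a),np.cos(a)]])@[x,y]
def to(xy,z,yaw=None):
    """tool-axis shift and turn to TCP xy,z with closing axis at world yaw (deg, mod 180)"""
    s=r.state(); M=R.from_quat(s["tcp_rot"]).as_matrix()
    d=M.T@(np.r_[xy,z]-s["tcp_pos"]); cur=np.degrees(np.arctan2(M[1,1],M[0,1]))
    t=0 if yaw is None else -((yaw-cur+90)%180-90)
    print("move",d.round(4),"turn",np.radians(t).round(3),"cur yaw",cur.round(1),"q",np.round(s["q"],2),"t",s["t"])
E
python3 - <<'E'
from h import *
from fit import P,c
to(loc(DC,DA,0,0),.1,93.1)
to(loc(DC,DA,0,-75),.1,93.1) if 0 else to(loc(DC,DA,0,-.06),.1,93.1)
im=c["image"].astype(int)
for n,(u0,v0,u1,v1) in {"A":(286,199,318,232),"B":(336,196,368,229)}.items():
    m=(im[v0:v1,u0:u1].min(2)>170); m&=abs(P[v0:v1,u0:u1,2]-.055)<.006
    Q=P[v0:v1,u0:u1][m][:,:2]
    (cx,cy),(w,h),a=cv2.minAreaRect((Q*1000).astype(np.float32)); print(n,len(Q),cx,cy,w,h,a)
print(loc(CC,CA,0,.058),loc(CC,CA,0,-.058))
E
```

```text
move [ 0.6047 -0.4141  0.1146] turn 0.349 cur yaw -66.9 q [-1.38  0.16  1.6   0.    1.39 -0.21] t 0.1
move [ 0.5842 -0.3577  0.1145] turn 0.349 cur yaw -66.9 q [-1.38  0.16  1.6   0.    1.39 -0.21] t 0.1
A 533 495.745361328125 -269.3502197265625 64.99424743652344 43.3903923034668 2.9402012825012207
B 509 502.1983642578125 -386.07159423828125 64.90258026123047 44.28960418701172 3.8770573139190674
[ 0.49616451 -0.26927949] [ 0.50223549 -0.38512051]
```

The manual's scale: turns go in shares of pi rad. Converting my numbers, 0.349 rad / 3.1416 = 0.1111.

```bash
echo '0 0.58 -0.36 0.03 0.1111
0 0.58 -0.36 0.03 0.1111
0 0.58 -0.36 0.03 0.1111
0 0.58 -0.36 0.03 0.1111
0 0.58 -0.36 0.03 0.1111
0 0.58 -0.36 0.03 0.1111
0 0.58 -0.36 0.03 0.1111
0 0.58 -0.36 0.03 0.1111
0 0.58 -0.36 0.03 0.1111
0 0.58 -0.36 0.03 0.1111
0 0.58 -0.36 0.03 0.1111
0 0.58 -0.36 0.03 0.1111' > path.dat && python3 jog.py path.dat 10; python3 -c "
from h import *
to(loc(DC,DA,0,-.06),.045,93.1)"
```

```text
t: 1.3
tcp_pos: [0.57, -0.0374, 0.1878]
tcp_rot: [1.0, 0.027, -0.0, -0.0]
wrist_force: [0.1, -1.8, 0.0]
grip_width: 0.0007
finger_force: 0.0
move [ 0.0561 -0.0642  0.1428] turn -0.0 cur yaw -86.9 q [-0.28  0.17  1.64 -0.    1.33  1.24] t 1.3
```

```bash
echo '0 0.04 -0.045 0 0
0 0.056 -0.064 0.03 0
0 0.056 -0.064 0.08 0
0 0.056 -0.064 0.12 0
0 0.056 -0.064 0.14 0
0 0.056 -0.064 0.14 0' > path.dat && python3 jog.py path.dat; python3 -c "
from h import *
to(loc(DC,DA,0,-.06),.03,93.1); s=r.state();print(s['wrist_force'],s['moment'])"
```

```text
t: 1.9
tcp_pos: [0.6181, 0.0282, 0.0436]
tcp_rot: [1.0, 0.027, -0.004, -0.001]
wrist_force: [-0.6, -0.5, 0.1]
grip_width: 0.0001
finger_force: 0.0
move [ 0.0046 -0.0014  0.0135] turn -0.0 cur yaw -86.9 q [-0.15  0.45  1.59 -0.    1.11  1.37] t 1.9
[-0.60114084 -0.48417032  0.05378396] [0.01698513 0.08176841 0.01709821]
```

```bash
cat > f.py <<'E'
from h import *
s=r.state(); d=np.array(s["tcp_pos"][:2])-DC; e=np.array([-np.sin(DA),np.cos(DA)])
print("local y",(d@e).round(4),"x",(d@[np.cos(DA),np.sin(DA)]).round(4),"z",s["tcp_pos"][2].round(4),"F",np.round(s["wrist_force"],2),"M",np.round(s["moment"],3))
E
echo '0 0.004 0 0.01 0
0 0.004 0 0.0145 0
0 0.004 0 0.0185 0
0 0.004 0 0.0185 0
0 0.004 0 0.0185 0' > path.dat && python3 jog.py path.dat >/dev/null; python3 f.py
echo '0 0 0 -0.014 0
0 0 -0.03 -0.014 0
0 0 -0.03 -0.01 0
0 0 -0.03 0 0
0 0 -0.03 0 0
0 0 -0.03 0 0' > path.dat && python3 jog.py path.dat >/dev/null; python3 f.py
echo '0 0 0 -0.014 0
0 0 -0.03 -0.014 0
0 0 -0.03 -0.01 0
0 0 -0.03 0 0
0 0 -0.03 0 0
0 0 -0.03 0 0' > path.dat && python3 jog.py path.dat >/dev/null; python3 f.py
echo '0 0 0 -0.014 0
0 0 -0.03 -0.014 0
0 0 -0.03 -0.01 0
0 0 -0.03 0 0
0 0 -0.03 0 0
0 0 -0.03 0 0' > path.dat && python3 jog.py path.dat >/dev/null; python3 f.py
```

```text
local y -0.0624 x 0.0037 z 0.0305 F [-1.56 -0.15 -0.68] M [ 0.039  0.01  -0.003]
local y -0.0329 x 0.0027 z 0.0293 F [-0.12  0.61  0.16] M [0.064 0.024 0.016]
local y -0.0031 x 0.0031 z 0.0295 F [0.87 0.02 0.7 ] M [ 0.071 -0.046  0.027]
local y 0.0269 x 0.0032 z 0.0294 F [0.38 0.55 1.43] M [ 0.114 -0.117  0.024]
```

```bash

echo '0 -0.003 0 0.002 0
0 -0.003 0 0.005 0
0 -0.003 0 0.005 0
0 -0.003 0 0.005 0' > path.dat && python3 jog.py path.dat >/dev/null; python3 f.py
echo '0 0 0 -0.016 0
0 0 -0.03 -0.016 0
0 0 -0.03 -0.01 0
0 0 -0.03 0 0
0 0 -0.03 0 0
0 0 -0.03 0 0' > path.dat && python3 jog.py path.dat >/dev/null; python3 f.py
echo '0 0 0 -0.016 0
0 0 0.045 -0.016 0
0 0 0.06 -0.016 0
0 0 0.06 -0.008 0
0 0 0.06 0 0
0 0 0.06 0 0
0 0 0.06 0 0' > path.dat && python3 jog.py path.dat >/dev/null; python3 f.py
echo '0 0 0 -0.016 0
0 0 0.03 -0.016 0
0 0 0.03 -0.01 0
0 0 0.03 0 0
0 0 0.03 0 0
0 0 0.03 0 0' > path.dat && python3 jog.py path.dat >/dev/null; python3 f.py
```

```text
local y 0.0269 x 0.0032 z 0.0293 F [-3.51 -0.37 20.98] M [-0.056  0.674  0.039]
local y 0.0573 x -0.0006 z 0.024 F [-2.88  1.19  2.64] M [ 0.342  0.371 -0.032]
local y -0.0031 x 0.0014 z 0.029 F [-10.58  -6.6   26.72] M [-1.216  2.007  0.031]
local y -0.0311 x -0.0009 z 0.0238 F [-2.16  0.18  1.81] M [ 0.064  0.322 -0.028]
```

```bash

echo '0 0 0 -0.016 0
0 0 -0.011 -0.016 0
0 0 -0.011 -0.008 0
0 0 -0.011 0 0
0 0 -0.011 0 0' > path.dat && python3 jog.py path.dat >/dev/null; python3 f.py
echo '0 0 0 -0.016 0
0 0 -0.045 -0.016 0
0 0 -0.07 -0.016 0
0 0 -0.07 -0.008 0
0 0 -0.07 0 0
0 0 -0.07 0 0
0 0 -0.07 0 0' > path.dat && python3 jog.py path.dat >/dev/null; python3 f.py
```

```text
local y -0.0206 x -0.0001 z 0.0235 F [-0.11  3.24  2.58] M [ 0.498 -0.059  0.02 ]
local y 0.0476 x -0.0001 z 0.0246 F [-1.5   0.72  2.81] M [ 0.057  0.33  -0.   ]
```

The cover is hard at y = −3 and +27 mm and soft at −31, −21, +48 and +57 mm. So the hard slats are 0 to 30 mm and the centre is y = +15 mm. Next is cartridge A.

```bash
echo '0.07 0 0 -0.05 0
0.07 0 0 -0.1 0
0.07 0 0 -0.1 0' > path.dat && python3 jog.py path.dat ; python3 -c "
from h import *
to([.4957,-.2694],.13,93); to([.4957,-.2694],.018,93)"
```

```text
t: 8.0
tcp_pos: [0.6225, 0.1375, 0.1338]
tcp_rot: [1.0, 0.026, 0.007, 0.0]
wrist_force: [-0.0, 0.2, 0.9]
grip_width: 0.0225
finger_force: 0.0
move [-0.1481  0.3996  0.0019] turn 0.0 cur yaw -87.0 q [ 0.03  0.37  1.5  -0.    1.25  1.55] t 8.0
move [-0.1498  0.3995  0.1139] turn 0.0 cur yaw -87.0 q [ 0.03  0.37  1.5  -0.    1.25  1.55] t 8.0
```

```bash
echo '0.07 -0.018 0.05 0 0
0.07 -0.037 0.1 0 0
0.07 -0.055 0.15 0 0
0.07 -0.074 0.2 0 0
0.07 -0.092 0.25 0 0
0.07 -0.11 0.3 0 0
0.07 -0.13 0.35 0 0
0.07 -0.148 0.4 0 0
0.07 -0.148 0.4 0 0
0.07 -0.148 0.4 0.01 0
0.07 -0.148 0.4 0.03 0
0.07 -0.148 0.4 0.03 0' > path.dat && python3 jog.py path.dat ; python3 -c "
from h import *
to([.4957,-.2694],.018,93)"
```

```text
t: 9.2
tcp_pos: [0.4884, -0.2669, 0.0913]
tcp_rot: [1.0, 0.027, -0.003, -0.002]
wrist_force: [0.5, 0.2, -0.6]
grip_width: 0.07
finger_force: 0.0
move [0.0076 0.0033 0.0733] turn 0.001 cur yaw -86.9 q [-0.72  0.24  1.75  0.    1.15  0.8 ] t 9.2
```

```bash
echo '0.07 0.006 0.003 0.03 0
0.07 0.006 0.003 0.06 0
0.07 0.006 0.003 0.07 0
0.07 0.006 0.003 0.07 0' > path.dat && python3 jog.py path.dat ; python3 -c "
from h import *
to([.4957,-.2694],.018,93)"
```

```text
t: 9.6
tcp_pos: [0.4957, -0.2701, 0.0234]
tcp_rot: [1.0, 0.027, -0.001, -0.001]
wrist_force: [0.0, 0.2, 0.4]
grip_width: 0.0699
finger_force: 0.0
move [ 0.     -0.0007  0.0054] turn 0.002 cur yaw -86.9 q [-0.71  0.36  1.76  0.    1.02  0.8 ] t 9.6
```

Positioned well, so I grip and lift 15 mm.

```bash
echo '0.03 0 0 0.004 0
0.03 0 0 0.004 0
0.03 0 0 0.004 0
0.03 0 0 0.004 0
0.03 0 0 0.004 0
0.03 0 0 0.004 0
0.03 0 0 -0.006 0
0.03 0 0 -0.016 0
0.03 0 0 -0.016 0
0.03 0 0 -0.016 0' > path.dat && python3 jog.py path.dat 25
```

```text
t: 10.6
tcp_pos: [0.4967, -0.2719, 0.041]
tcp_rot: [1.0, 0.027, 0.0, 0.0]
wrist_force: [0.6, 0.3, -6.1]
grip_width: 0.0441
finger_force: 25.0
```

A is the full cartridge (6.1 N). I'm carrying it to the open bench at (0.50, −0.12), turning −90° on the way.

In the tool's units: -1.5 rad / 3.1416 = -0.4775.

```bash
echo '0.03 0 0 -0.03 0
0.03 0 0 -0.065 0
0.03 0 -0.02 -0.08 -0.0477
0.03 0.003 -0.05 -0.08 -0.0955
0.03 0.005 -0.08 -0.08 -0.1432
0.03 0.008 -0.11 -0.08 -0.191
0.03 0.011 -0.14 -0.08 -0.2387
0.03 0.011 -0.152 -0.08 -0.2865
0.03 0.011 -0.152 -0.08 -0.3342
0.03 0.011 -0.152 -0.06 -0.382
0.03 0.011 -0.152 -0.03 -0.4297
0.03 0.011 -0.152 -0.01 -0.4775' > path.dat && python3 jog.py path.dat; python3 -c "
from h import *
to([.50,-.12],.0165,3.1)"
```

```text
t: 11.8
tcp_pos: [0.4982, -0.1187, 0.0486]
tcp_rot: [0.711, 0.703, -0.001, -0.001]
wrist_force: [-0.6, 0.5, -7.3]
grip_width: 0.0436
finger_force: 25.0
move [-0.0013  0.0019  0.0321] turn -0.065 cur yaw -0.6 q [-0.47  0.2   1.91 -0.    1.04 -0.46] t 11.8
```

In the tool's units: -0.07 rad / 3.1416 = -0.0223.

```bash
echo '0.03 0 0 0.012 -0.0223
0.03 0 0 0.02 -0.0223
0.03 0 0 0.025 -0.0223
0.03 0 0 0.025 -0.0223
0.03 0 0 0.025 -0.0223' > path.dat && python3 jog.py path.dat; python3 -c "
from h import *
to([.50,-.12],.0165,3.1)
c=r.read_camera('side');cv2.imwrite('pics/s2.png',cv2.resize(c['image'][130:260,150:350,::-1],(800,520),interpolation=cv2.INTER_CUBIC))"
```

```text
t: 12.3
tcp_pos: [0.5001, -0.1196, 0.0264]
tcp_rot: [0.688, 0.725, 0.0, 0.001]
wrist_force: [0.2, -0.0, -7.1]
grip_width: 0.0441
finger_force: 25.0
move [-0.0004 -0.0001  0.0099] turn -0.002 cur yaw 3.0 q [-0.47  0.24  1.91 -0.    0.99 -0.52] t 12.3
```

View pics/s2.png

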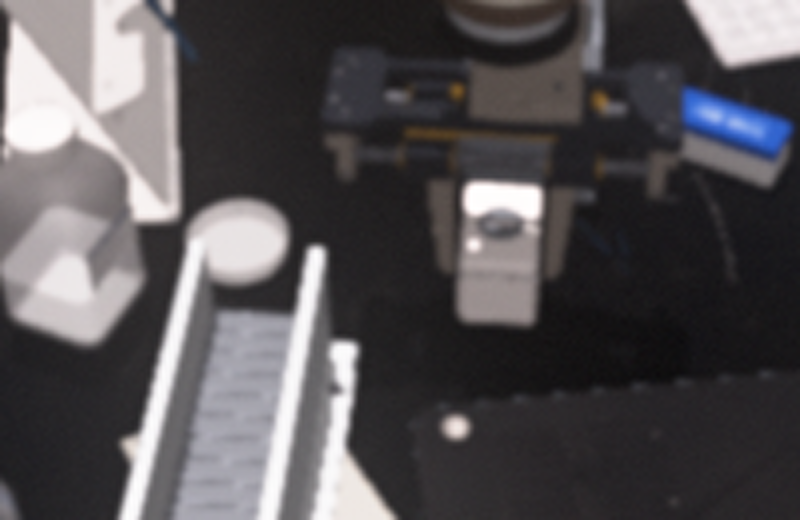

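The side view shows the cartridge upright between the fingers at (500,255), with clear bench around it. I lower it the rest of the way.

```bash
echo '0.03 0 0 0.003 0
0.03 0 0 0.006 0
0.03 0 0 0.007 0
0.03 0 0 0.007 0
0.03 0 0 0.007 0' > path.dat && python3 jog.py path.dat|egrep 'pos|wrist';echo '0.03 0 0 0.002 0
0.03 0 0 0.003 0
0.03 0 0 0.003 0' > path.dat && python3 jog.py path.dat|egrep 'pos|wrist'
```

```text
tcp_pos: [0.4996, -0.1193, 0.0188]
wrist_force: [0.6, 0.6, -6.6]
tcp_pos: [0.5001, -0.1196, 0.0169]
wrist_force: [-2.4, 1.2, 5.0]
```

Touching. I release, rise and turn 90°.

In the tool's units: 0.75 rad / 3.1416 = 0.2387.

```bash
echo '0.09 0 0 -0.001 0
0.09 0 0 -0.001 0
0.09 0 0 -0.001 0
0.09 0 0 -0.001 0
0.09 0 0 -0.04 0
0.09 0 0 -0.08 0
0.09 0 0 -0.12 0
0.09 0 0 -0.12 0.0477
0.09 0 0 -0.12 0.0955
0.09 0 0 -0.12 0.1432
0.09 0 0 -0.12 0.191
0.09 0 0 -0.12 0.2387' > path.dat && python3 jog.py path.dat; echo '0.092 0 0 0 0.0477
0.092 0 0 0 0.0955
0.092 0 0 0 0.1432
0.092 0 0 0 0.191
0.092 0 0 0 0.2387
0.092 0 0 0 0.261
0.092 0 0 0 0.261' > path.dat && python3 jog.py path.dat
python3 - <<'E'
from h import *
c=r.read_camera('side');np.save("s3.npy",c,allow_pickle=True);cv2.imwrite('pics/s3.png',cv2.resize(c['image'][130:260,150:350,::-1],(800,520),interpolation=cv2.INTER_CUBIC))
s=r.state();w=r.read_camera('wrist')
M=np.eye(4);M[:3,:3]=R.from_quat(s["tcp_rot"]).as_matrix();M[:3,3]=s["tcp_pos"]
T=np.linalg.inv(M@w["mount"]); w["R"]=T[:3,:3]; w["t"]=T[:3,3]; np.save("w3.npy",w,allow_pickle=True)
cv2.imwrite('pics/w3.png',cv2.resize(w['image'][:,:,::-1],(800,600)))
to([.5,-.12],.02,93.1)
E
```

```text
t: 14.35
tcp_pos: [0.4996, -0.1193, 0.1358]
tcp_rot: [0.907, 0.42, 0.0, 0.0]
wrist_force: [0.0, -0.8, -0.2]
grip_width: 0.09
finger_force: 0.0
t: 15.05
tcp_pos: [0.4996, -0.1193, 0.1357]
tcp_rot: [1.0, 0.027, 0.0, -0.0]
wrist_force: [-0.7, -0.2, -0.3]
grip_width: 0.0918
finger_force: 0.0
move [0.0004 0.0007 0.1158] turn 0.002 cur yaw -86.8 q [-0.47  0.08  1.85  0.    1.22  1.05] t 15.15
```

View pics/w3.png

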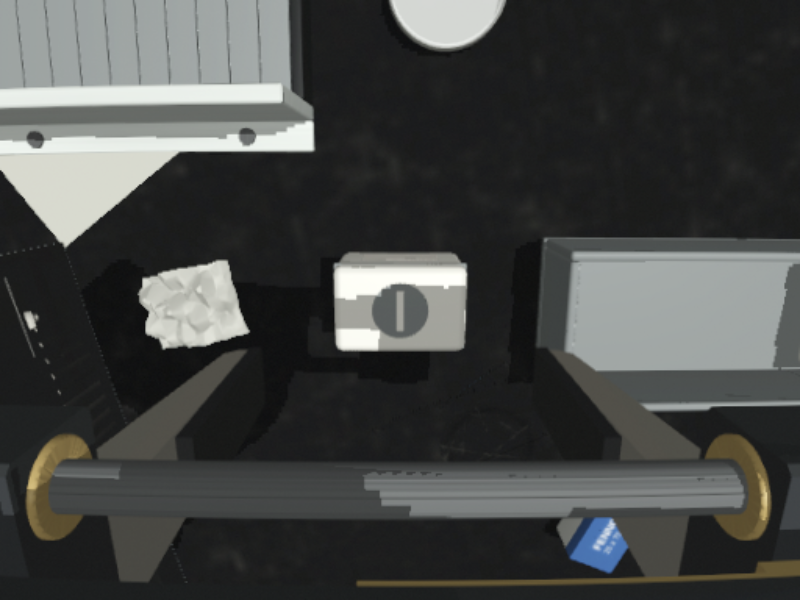

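The wrist view shows the cartridge upright on the bench, its lid corners at (334,264), (467,263), (465,350) and (335,350), centred between the fingers. Now I measure it.

```bash
python3 - <<'E'
from h import *
w=np.load("w3.npy",allow_pickle=True).item()
Q=np.array([world(w,u/1.5625,v/1.5625,.05)[:2] for u,v in[(334,264),(467,263),(465,350),(335,350)]])
print(Q.round(4),Q.mean(0),cv2.minAreaRect((Q*1000).astype(np.float32)), world(w,260,170)[2])
to(Q.mean(0),.02,93.1)
E
```

```text
[[ 0.521  -0.0868]
 [ 0.525  -0.151 ]
 [ 0.4807 -0.1538]
 [ 0.4772 -0.0884]] [ 0.50097562 -0.12003278] ((501.0963439941406, -119.93656158447266), (44.33720016479492, 65.49942779541016), 3.117602825164795) 0.04620807163786321
move [0.0014 0.0008 0.1158] turn 0.002 cur yaw -86.8 q [-0.47  0.08  1.85  0.    1.22  1.05] t 15.15
```

```bash
echo '0.092 0.001 0 0.05 0
0.092 0.001 0 0.09 0
0.092 0.001 0 0.105 0
0.092 0.001 0 0.113 0
0.092 0.001 0 0.113 0' > path.dat && python3 jog.py path.dat; echo '0.05 0 0 0 0
0.05 0 0 0 0
0.05 0 0 0 0
0.05 0 0 0 0
0.05 0 0 0 0' > path.dat && python3 jog.py path.dat 25; python3 -c "
from h import *
to(loc(DC,DA,0,.015),.14,93.1)"
```

```text
t: 15.65
tcp_pos: [0.5001, -0.119, 0.0222]
tcp_rot: [1.0, 0.027, -0.001, -0.0]
wrist_force: [0.2, 0.4, 0.1]
grip_width: 0.0919
finger_force: 0.0
t: 16.15
tcp_pos: [0.5013, -0.1198, 0.0238]
tcp_rot: [1.0, 0.027, 0.001, 0.001]
wrist_force: [-0.7, -0.6, 4.9]
grip_width: 0.0661
finger_force: 25.0
move [ 0.1292 -0.2177 -0.1162] turn -0.0 cur yaw -86.9 q [-0.47  0.25  1.91 -0.    0.98  1.05] t 16.15
```

```bash
echo '0.05 0 0 -0.03 0
0.05 0 0 -0.07 0
0.05 0 0 -0.11 0
0.05 0.015 -0.03 -0.125 0
0.05 0.04 -0.07 -0.125 0
0.05 0.065 -0.11 -0.125 0
0.05 0.09 -0.15 -0.125 0
0.05 0.11 -0.19 -0.125 0
0.05 0.129 -0.218 -0.125 0
0.05 0.129 -0.218 -0.125 0
0.05 0.129 -0.218 -0.125 0
0.05 0.129 -0.218 -0.125 0' > path.dat && python3 jog.py path.dat; python3 -c "
from h import *
to(loc(DC,DA,0,.015),.14,93.1)
c=r.read_camera('top');cv2.imwrite('pics/t4.png',cv2.resize(c['image'][100:220,50:250,::-1],(800,480)))"; python3 f.py
```

```text
t: 17.35
tcp_pos: [0.6164, 0.1046, 0.1464]
tcp_rot: [1.0, 0.027, -0.001, 0.0]
wrist_force: [-0.0, 0.1, -5.0]
grip_width: 0.066
finger_force: 25.0
move [ 0.002  -0.      0.0064] turn -0.001 cur yaw -87.0 q [-0.02  0.34  1.51 -0.    1.29  1.49] t 17.35
local y 0.0147 x -0.0018 z 0.1468 F [-0.52 -0.07 -5.74] M [0.008 0.026 0.01 ]
```

```bash
echo '0.05 0.002 0 0 0
0.05 0.002 0 0.015 0
0.05 0.002 0 0.03 0
0.05 0.002 0 0.035 0
0.05 0.002 0 0.035 0' > path.dat && python3 jog.py path.dat>/dev/null; python3 f.py
python3 -c "
from h import *
s=r.state();w=r.read_camera('side');cv2.imwrite('pics/s4.png',cv2.resize(w['image'][170:350,150:300,::-1],(500,600),interpolation=cv2.INTER_CUBIC))"
```

```text
local y 0.0158 x -0.0004 z 0.1103 F [-0.11  0.96 -6.82] M [0.019 0.019 0.033]
```

View pics/s4.png

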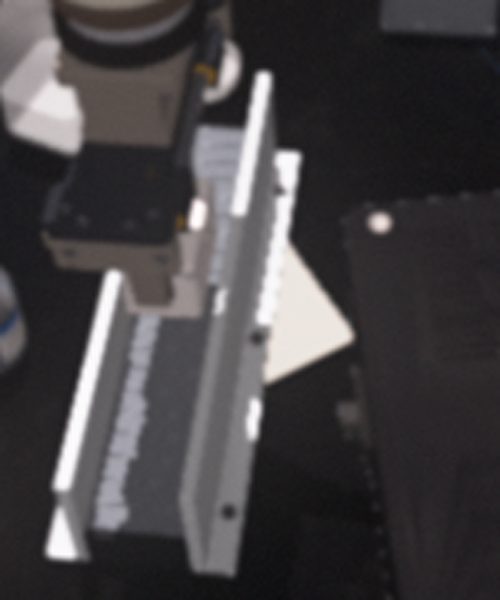

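The side view shows the cartridge above the cover, between the rails at about (175,300). I continue down slowly.

```bash
echo '0.05 0 0 0.012 0
0.05 0 0 0.024 0
0.05 0 0 0.036 0
0.05 0 0 0.042 0
0.05 0 0 0.046 0
0.05 0 0 0.046 0' > path.dat && python3 jog.py path.dat>/dev/null; python3 f.py; echo '0.05 0 0 0.002 0
0.05 0 0 0.005 0
0.05 0 0 0.005 0
0.05 0 0 0.005 0' > path.dat && python3 jog.py path.dat>/dev/null; python3 f.py
```

```text
local y 0.0158 x 0.0009 z 0.066 F [-0.15  0.53 -6.5 ] M [ 0.055  0.024 -0.005]
local y 0.0157 x 0.0013 z 0.0619 F [ 0.11  0.31 -6.34] M [ 0.087  0.004 -0.019]
```

```bash
for i in 1 2 3 4; do echo '0.05 0 0 0.001 0
0.05 0 0 0.0025 0
0.05 0 0 0.0025 0
0.05 0 0 0.0025 0' > path.dat && python3 jog.py path.dat>/dev/null; python3 f.py; done
```

```text
local y 0.0158 x 0.0012 z 0.0592 F [-0.36 -0.07 -6.31] M [-0.042  0.029 -0.035]
local y 0.0157 x 0.0012 z 0.0567 F [ 0.36  0.01 -7.05] M [0.059 0.019 0.014]
local y 0.0157 x 0.0012 z 0.0542 F [ 0.82  0.6  -5.81] M [ 0.022 -0.006 -0.002]
local y 0.0157 x 0.0016 z 0.0529 F [-4.92 -0.46  3.86] M [-0.015  0.863 -0.054]
```

It is standing hard on the bar, with the reaction exceeding the weight. Now I release and rise.

```bash
echo '0.075 0 0 -0.0005 0
0.085 0 0 -0.0005 0
0.085 0 0 -0.0005 0
0.085 0 0 -0.0005 0
0.085 0 0 -0.0005 0
0.085 0 0 -0.02 0
0.085 0 0 -0.05 0
0.085 0 0 -0.09 0
0.085 0 0 -0.13 0
0.085 0 0 -0.15 0
0.085 0 0 -0.15 0' > path.dat && python3 jog.py path.dat; python3 - <<'E'
from h import *
s=r.state();w=r.read_camera('wrist')
M=np.eye(4);M[:3,:3]=R.from_quat(s["tcp_rot"]).as_matrix();M[:3,3]=s["tcp_pos"]
T=np.linalg.inv(M@w["mount"]); w["R"]=T[:3,:3]; w["t"]=T[:3,3]
cv2.imwrite('pics/w5.png',cv2.resize(w['image'][:,:,::-1],(800,600)))
# depth heights of lid
m=[[world(w,u,v)[2].round(4) for u in range(215,300,10)] for v in range(165,230,8)]
print(np.array(m))
E
```

```text
t: 21.65
tcp_pos: [0.6221, 0.1055, 0.2062]
tcp_rot: [1.0, 0.027, 0.004, 0.0]
wrist_force: [0.0, 0.3, 0.5]
grip_width: 0.0853
finger_force: 0.0
[[0.029  0.0586 0.0584 0.0596 0.0596 0.0604 0.0608 0.06   0.0282]
 [0.0288 0.0788 0.0786 0.079  0.0789 0.079  0.0785 0.0777 0.0299]
 [0.0292 0.0796 0.0797 0.0795 0.08   0.0787 0.0806 0.0789 0.0298]
 [0.029  0.0774 0.0802 0.0777 0.0801 0.3768 0.0799 0.0786 0.0291]
 [0.0288 0.0796 0.078  0.079  0.0807 0.079  0.0787 0.0798 0.0297]
 [0.0294 0.0794 0.0802 0.0786 0.0786 0.0788 0.0793 0.08   0.0288]
 [0.0478 0.079  0.0782 0.0787 0.0783 0.0788 0.0785 0.0779 0.0474]
 [0.0737 0.0749 0.0747 0.0746 0.0746 0.0736 0.0741 0.0734 0.0741]
 [0.0809 0.0798 0.0799 0.0788 0.0802 0.0809 0.0812 0.0798 0.0799]]
```

View pics/w5.png

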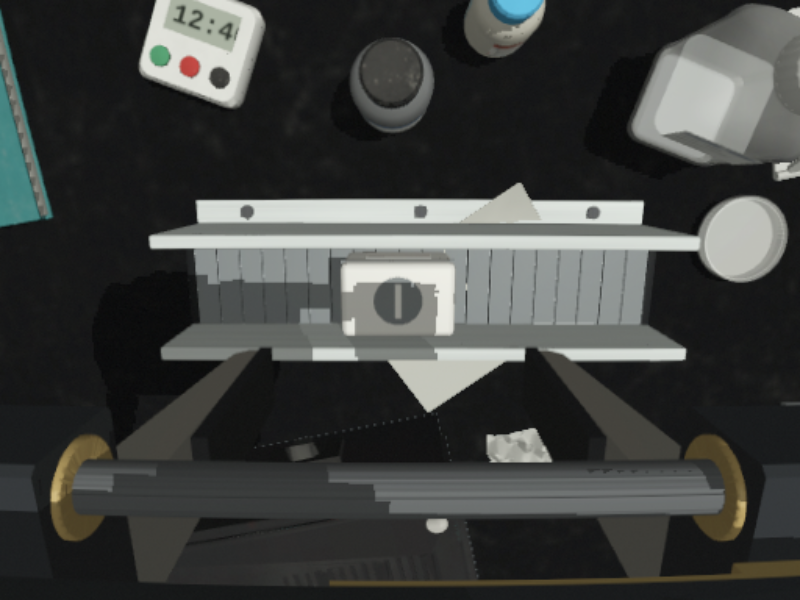

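The wrist view shows the cartridge upright between the rails at (398,297). Its lid is level at z ≈ 0.079, so the underside is 1 mm below the cover and the cartridge is on the bar. The dish and bottle are undisturbed and the gripper is clear, so I hand in.

```bash
python3 -c "
from h import *
print(r.sign_off())"
```

```text
the job is handed in; nothing more can be done
None
```

The job is handed in (no verdict was returned): the full cartridge stands level on the cover over the cross-bar, about 15 mm towards +y from cover_mid, the empty one was never touched in the crate, and it took about 22 s of the 72 s allowed.

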